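Reset a glycol balancing valve to two turns open

TASK

The balancing valve on the glycol pipe has lost its setting: take its wheel by the upright revolving handle, turn it clockwise (seen from above) until it is fully shut against its stop, then open it again by exactly two full turns. Finish while still gripping the handle, keeping the wheel steady at that setting. Leave the small lever valve on the same pipe, and the glass, the jar and the spanner beside it, as they are.

Things in the scene. Friction and masses are not known exactly. Their poses are not given: they have to be found in the camera images.
- valve_wheel (a joint): Handwheel of the balancing valve, on an upright stem that does not rise. Rad: 0 = fully shut against a hard stop; grows as the wheel turns anticlockwise seen from above (opening); one turn is 6.283. Starts 2 to 8.5 rad open, can open to 31. Stays where it is left; friction takes about 5 N at the handle.
- wheel_centre (a point): Fixed point on the wheel's upright axis, mid-height of the rim, 222 mm above the deck. The wheel is a three-spoked aluminium ring, 130 mm mean diameter, rim bar 16 mm thick (top at 230 mm); hub nut ends at 231 mm. It does not turn: x is square to the pipe, away from the robot, y along the pipe, z up. When shut, the handle stands on its -x side.
- valve_handle: Black upright revolving handle on the wheel's rim, the part to grip: nearly cylindrical, 24 mm thick, 65 mm tall, from 232 to 297 mm above the deck. Origin: centre of its lower end, 65 mm from the wheel's axis; z up. It spins freely on its own upright axis, so a gripper holding it need not turn as it is led round; its x axis means nothing.
- lever_end (a point): The free end of the black-sleeved lever of the small ball valve (lever about 115 mm long, 132 mm above the deck, lying along the pipe), centred 175 mm from the wheel's axis along the pipe; not to be moved.
- glass: An empty clear straight beer glass, 84 mm across the rim, 140 mm tall, standing on the deck near the pipe. Origin: centre of its underside, z up. Not to be moved.
- jar: A low amber glass sample jar with a metal lid, 72 mm across, 85 mm tall, standing on the deck near the pipe. Origin: centre of its underside, z up. Not to be moved.
- spanner: A steel spanner, open jaw at one end and ring at the other, 180 mm long, lying flat on the deck on the robot's side of the pipe. Origin near its middle, x along its length. Not to be moved.

How it is judged:
By the outcome, as a careful person would: the job done as asked, in the order asked, and still so for the second after the job is handed in, while the arm keeps its last pose, push and grip.
It also fails if it takes over 72 s, if anything falls off the work surface, if the arm or the gripper's body presses on something with over 40 N, if the wrist force passes 120 N, or if a joint passes its speed limit or range.

ROBOT

A 6-joint arm with a two-finger parallel gripper is mounted at the origin on the work surface. World frame = base frame: x ahead of the robot, y to its left, z up, the work surface at z = 0. Lengths are in m, angles in rad, forces in N, time in s.
With the tool pointing down it reaches from about 0.35 to 0.775 m from the base axis. Payload 7.3 kg.
Tool frame: the origin (TCP) lies at the very end of the fingers, on their centre line; the grasp point (between the pads) lies 19 mm behind it (robot.hold_point_z is the distance from the TCP to the grasp point, in m); z points along the fingers, y is the direction in which the jaws open and shut (so a half turn about z gives the same grasp; the last joint's range is limited). The gripper opens to 92 mm and grips with 3 to 60 N. Pads are 19 mm wide; open, the fingers measure 130 mm over their backs; the gripper's body (75 mm by 190 mm) begins 47 mm behind the grasp point.
Start: joints at [-1.364, 0.342, 1.524, -0, 1.275, -0.146], TCP at [0.181, -0.493, 0.202] pointing down, gripper open.
Joint ranges: [-2.53, 2.53], [-0.77, 2.02], [0.04, 2.7], [-1, 4.14], [0.28, 2.66], [-3.11, 3.11]. Speed limits (rad/s): [2.57, 2.57, 3.14, 3.14, 3.14, 3.14].

INTERFACE

Orientations are given as [roll, pitch, yaw] about the fixed x, y, z axes, in that order (R = Rz(yaw) Ry(pitch) Rx(roll)).
In Python, from cell import monitor, viewer, robot gives the robot as it stands.
- The arm moves only by the tool move_arm, never from a script. Its argument "deltas" is a list of rows, each an object of numbers: "x", "y", "z": the shift along the tool's x, y, z in m; "wx", "wy", "wz": the turn, a rotation vector about the tool's x, y, z in degrees; "hand": the opening, from 0 (shut) to 1 (fully open). In form: [{"x": .., "y": .., "z": .., "wx": .., "wy": .., "wz": .., "hand": ..}, ...]. A call has 1 to 8 rows; each row is the pose to reach, as a shift and turn from the pose commanded when the call began, along the tool's axes at that moment; what a row does not reach only later rows make up. A row lasts 1/8 s, in which the tool goes at most 62.5 mm and 10.7 degrees, less where a joint would pass 70% of its speed; a pose out of reach is approached as far as the arm can. A call with a gripper value outside its range is refused whole. The fingers move at their own pace and stop on an object; "grip_force" is the grip in N (left out, the last holds). Time passes only in rows, so rows that repeat a pose let the fingers close. It gives the time, the measured TCP pose, the force and the opening at its end, in the units of the state.
- monitor.observe(): the state, without advancing time (a new reading comes with each control period).
- viewer.read_camera(name): name is "scene" or "top"; returns the picture (480x640x3 uint8, red, green, blue); there is no depth.
- viewer.camera_params(name): a dict with "camera_matrix" (3x3 intrinsics, pixels), "R" (3x3) and "t" (3): a world point X has camera coordinates R X + t. Camera axes: x right, y down, z forward; pixel columns grow to the right and rows downward; lengths in m; the calibration is good to about 2 mm. A picture is of the moment at which its call begins. camera_params takes no time and is no camera call.
- robot.hand_in(): hands the job in, once; it reports no verdict.
The state is a dict: "time": time; "qpos": joint angles; "qvel": joint speeds; "joint_efforts": joint torques, N m; "tool_pos": TCP position; "tool_rot": TCP orientation; "contact_force": force on the tool from outside, world axes, zero at the start; "torque": the same for the moment, N m; "opening": finger opening in m.
Only numpy, scipy, OpenCV 4.12 (cv2) and the standard library are available. Lean on these libraries where they do the work, as an engineer would, in place of code of your own. Each camera call takes 0.05 s, during which the arm holds its last target. There are 200 camera calls.

## Working session

There is one attempt and no reset: what is moved stays moved. The work goes in short steps, Python scripts to look and compute and a tool call to move; the robot and the scene stay as the last step left them, time stands still between calls to the robot, and variables do not carry over. Pictures are saved under pics/ and viewed, about 8 in all and at most 12, crops included, and the job is handed in when it is done.

Besides the shell and the picture viewer there is one more tool, called as name([rows], argument=value, ...), one row to a line, values as JSON. move_arm: Moves the arm, as the interface text tells. Its arguments: {"type":"object","properties":{"deltas":{"type":"array","items":{"type":"object","properties":{"x":{"type":"number"},"y":{"type":"number"},"z":{"type":"number"},"wx":{"type":"number"},"wy":{"type":"number"},"wz":{"type":"number"},"hand":{"type":"number"}}}},"grip_force":{"type":"number"}},"required":["deltas"]}

```bash
mkdir -p pics; python3 - <<'E'
from cell import monitor, viewer, robot
import cv2
print(monitor.observe(), robot.hold_point_z)
for n in("scene","top"):
    cv2.imwrite(f"pics/{n}0.png",viewer.read_camera(n)[:,:,::-1]); print(viewer.camera_params(n))
E
```

```text
{'time': 0.0, 'qpos': array([-1.36398561e+00,  3.42752205e-01,  1.52504904e+00, -1.67481400e-05,
        1.27539591e+00, -1.46007345e-01]), 'qvel': array([-1.18281739e-03,  1.06648827e-03,  7.18444069e-06, -5.07469494e-04,
        6.75791954e-04,  8.64117604e-05]), 'joint_efforts': array([-2.52337195e-03, -4.31244707e+01, -2.44221228e+01,  7.15176109e-02,
        5.58408850e-02, -1.24109888e-04]), 'tool_pos': array([ 0.18132653, -0.49219969,  0.20091852]), 'tool_rot': array([-3.14000290e+00, -2.17592818e-04,  3.52822773e-01]), 'contact_force': array([ 0.65089708, -0.24489706, -0.04267775]), 'torque': array([0.0147451 , 0.02031855, 0.05541189]), 'opening': 0.09193780587302101} 0.0188
{'camera_matrix': array([[447.42107496,   0.        , 331.13525643],
       [  0.        , 447.42107496, 247.08993165],
       [  0.        ,   0.        ,   1.        ]]), 'R': array([[ 0.0565522 ,  0.99829162,  0.01468632],
       [ 0.57474076, -0.02052336, -0.81807814],
       [-0.81637914,  0.05470495, -0.57491953]]), 't': array([-0.00128251, -0.19575537,  1.26876366])}
{'camera_matrix': array([[445.11812639,   0.        , 319.48999575],
       [  0.        , 445.11812639, 246.93568318],
       [  0.        ,   0.        ,   1.        ]]), 'R': array([[ 0.01169358, -0.99987586, -0.01056069],
       [-0.99833289, -0.01107724, -0.05664564],
       [ 0.05652163,  0.01120547, -0.99833849]]), 't': array([-0.03987485,  0.57666403,  0.91276909])}
```

View pics/scene0.png

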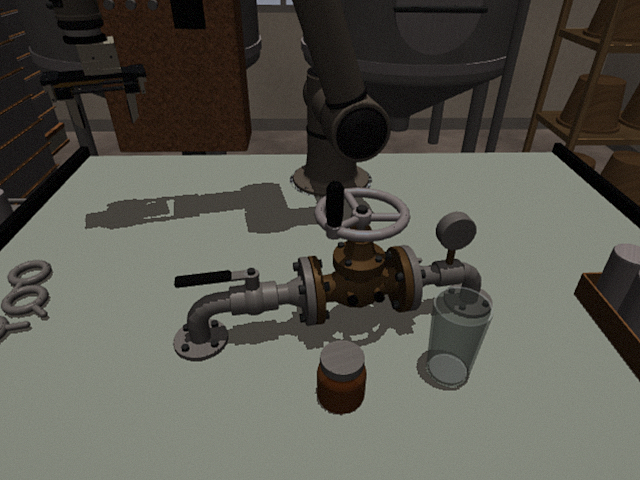

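View pics/top0.png

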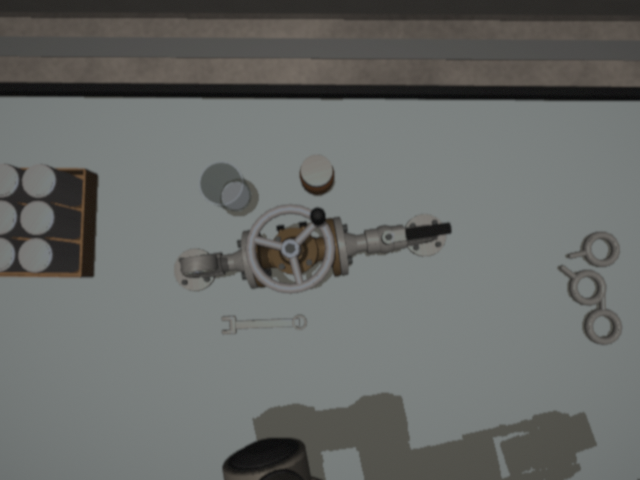

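```bash
python3 - <<'E'
import cv2,numpy as np
a=cv2.imread("pics/top0.png")[190:310,170:470]
b=cv2.imread("pics/scene0.png")[170:330,160:500]
a=cv2.resize(a,None,fx=2.6,fy=2.6,interpolation=cv2.INTER_CUBIC)
b=cv2.resize(b,(780,367-80+0),interpolation=cv2.INTER_CUBIC) if 0 else cv2.resize(b,None,fx=2.29,fy=1.75,interpolation=cv2.INTER_CUBIC)
b=b[:288]
o=np.zeros((600,780,3),np.uint8); o[:a.shape[0],:a.shape[1]]=a[:,:780]; h=min(288,b.shape[0]); o[312:312+h,:min(780,b.shape[1])]=b[:h,:780]
cv2.imwrite("pics/crop.png",o)
E
```

```text
(no output)
```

View pics/crop.png

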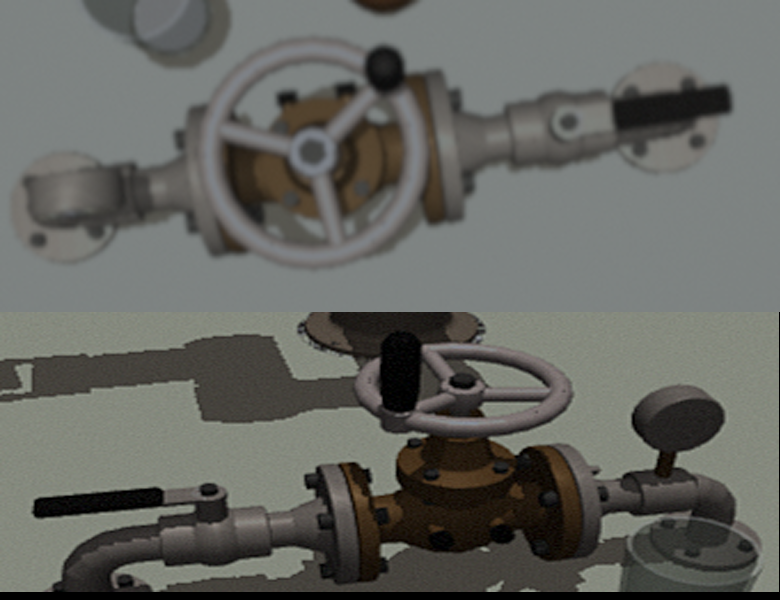

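```bash
cat >h.py <<'E'
import numpy as np
from cell import viewer
def pt(n,u,v,z):
    c=viewer.camera_params(n); d=c["R"].T@np.linalg.inv(c["camera_matrix"])@[u,v,1]; o=-c["R"].T@c["t"]
    return o+d*(z-o[2])/d[2]
def proj(n,X):
    c=viewer.camera_params(n); p=c["camera_matrix"]@(c["R"]@np.array(X)+c["t"]); return p[:2]/p[2]
E
python3 - <<'E'
from h import *
np.set_printoptions(precision=4,suppress=True)
t=lambda x,y,z:pt("top",170+x/2.6-.3,190+y/2.6-.3,z)
hub=t(313,151,.231);rim=t(314.5,152.5,.223);hd=t(384,66,.297);lev=t(731,99,.132);f1=t(665,116,.008);f2=t(68,208,.008)
print(hub,rim,hd,lev,f1,f2)
d=f2-f1; print("pipe y dir yaw",np.degrees(np.arctan2(-d[0],d[1])))
d=hub-lev; print("lever dir yaw",np.degrees(np.arctan2(-d[0],d[1])),np.linalg.norm(d[:2]))
print("R",np.linalg.norm((hd-hub)[:2]),np.linalg.norm((hd-rim)[:2]), np.degrees(np.arctan2(*(hd-hub)[1::-1])))
print("scene check handle top",proj("scene",hd),"hub",proj("scene",hub))
print("rim radius px/m", np.linalg.norm(t(201,152,.222)-t(428,152,.222)),np.linalg.norm(t(314,37,.222)-t(314,268,.222)))
E
```

```text
[0.563  0.0114 0.231 ] [0.5625 0.0111 0.223 ] [ 0.6077 -0.0328  0.297 ] [ 0.6082 -0.2739  0.132 ] [ 0.6066 -0.2558  0.008 ] [0.5267 0.2265 0.008 ]
pipe y dir yaw 9.41134106924879
lever dir yaw 8.992088321826845 0.28891352163267764
R 0.06293030896780949 0.06305113710256757 -44.73293343010068
scene check handle top [334.6102 180.9131] hub [361.1281 206.5312]
rim radius px/m 0.14193384984852192 0.14453677611085278
```

move_arm([
  {"z": -0.05,"hand": 1},
  {"z": -0.1,"wz": 4},
  {"x": 0.04,"y": -0.02,"z": -0.14,"wz": 8},
  {"x": 0.09,"y": -0.046,"z": -0.14,"wz": 10.9},
  {"x": 0.14,"y": -0.071,"z": -0.14,"wz": 10.9},
  {"x": 0.19,"y": -0.097,"z": -0.14,"wz": 10.9},
  {"x": 0.24,"y": -0.122,"z": -0.14,"wz": 10.9},
  {"x": 0.29,"y": -0.147,"z": -0.14,"wz": 10.9},
], grip_force=35)

```text
schema error: expected keys x, y, z, wx, wy, wz, hand
```

move_arm([
  {"x": 0,"y": 0,"z": -0.05,"wx": 0,"wy": 0,"wz": 0,"hand": 1},
  {"x": 0,"y": 0,"z": -0.1,"wx": 0,"wy": 0,"wz": 4,"hand": 1},
  {"x": 0.04,"y": -0.02,"z": -0.14,"wx": 0,"wy": 0,"wz": 8,"hand": 1},
  {"x": 0.09,"y": -0.046,"z": -0.14,"wx": 0,"wy": 0,"wz": 10.9,"hand": 1},
  {"x": 0.14,"y": -0.071,"z": -0.14,"wx": 0,"wy": 0,"wz": 10.9,"hand": 1},
  {"x": 0.19,"y": -0.097,"z": -0.14,"wx": 0,"wy": 0,"wz": 10.9,"hand": 1},
  {"x": 0.24,"y": -0.122,"z": -0.14,"wx": 0,"wy": 0,"wz": 10.9,"hand": 1},
  {"x": 0.29,"y": -0.147,"z": -0.14,"wx": 0,"wy": 0,"wz": 10.9,"hand": 1},
], grip_force=35)

```text
time: 1.1
tool_pos: [0.4036, -0.2529, 0.3414]
tool_rot: [-3.141, 0.0, 0.162]
contact_force: [0.4, -0.6, 0.2]
opening: 0.092
```

move_arm([
  {"x": 0.045,"y": -0.035,"z": 0,"wx": 0,"wy": 0,"wz": 0,"hand": 1},
  {"x": 0.09,"y": -0.07,"z": 0,"wx": 0,"wy": 0,"wz": 0,"hand": 1},
  {"x": 0.135,"y": -0.105,"z": 0,"wx": 0,"wy": 0,"wz": 0,"hand": 1},
  {"x": 0.18,"y": -0.14,"z": 0,"wx": 0,"wy": 0,"wz": 0,"hand": 1},
  {"x": 0.22,"y": -0.171,"z": 0,"wx": 0,"wy": 0,"wz": 0,"hand": 1},
  {"x": 0.237,"y": -0.184,"z": 0,"wx": 0,"wy": 0,"wz": 0,"hand": 1},
  {"x": 0.237,"y": -0.184,"z": 0,"wx": 0,"wy": 0,"wz": 0,"hand": 1},
  {"x": 0.237,"y": -0.184,"z": 0,"wx": 0,"wy": 0,"wz": 0,"hand": 1},
])

```text
time: 2.1
tool_pos: [0.6063, -0.0352, 0.3414]
tool_rot: [3.141, 0.001, 0.162]
contact_force: [0.5, -0.5, 0.7]
opening: 0.0921
```

```bash
python3 - <<'E'
import cv2
from h import *
from cell import monitor
o=monitor.observe(); print(o["tool_pos"],o["tool_rot"],o["time"])
im=viewer.read_camera("scene")[:,:,::-1]; im2=viewer.read_camera("top")[:,:,::-1]
print(proj("scene",o["tool_pos"]))
cv2.imwrite("pics/near.png",cv2.resize(im[90:310,190:490],None,fx=2.6,fy=2.6,interpolation=cv2.INTER_CUBIC))
E
```

```text
[ 0.60632686 -0.03522716  0.34136837] [3.14139207e+00 9.25811844e-04 1.62072731e-01] 2.1
[333.35304456 149.28769319]
```

View pics/near.png

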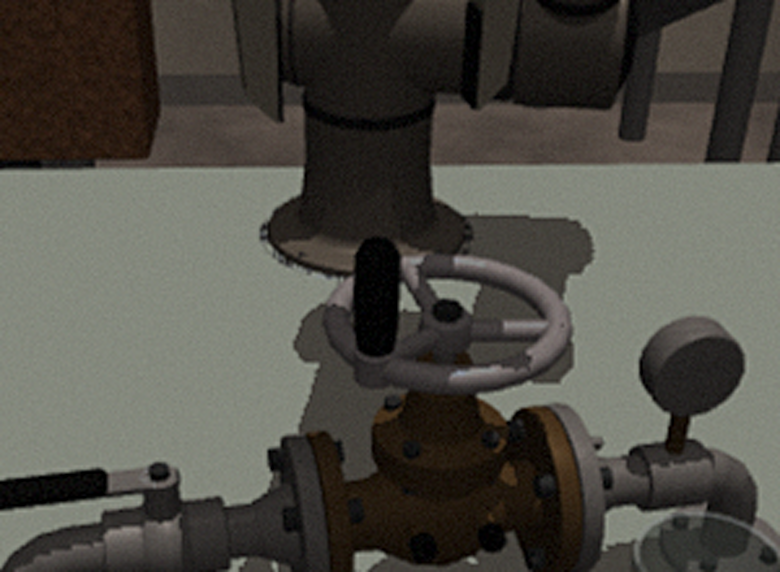

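move_arm([
  {"x": 0.002,"y": -0.0015,"z": 0.02,"wx": 0,"wy": 0,"wz": 0,"hand": 1},
  {"x": 0.002,"y": -0.0015,"z": 0.045,"wx": 0,"wy": 0,"wz": 0,"hand": 1},
  {"x": 0.002,"y": -0.0015,"z": 0.07,"wx": 0,"wy": 0,"wz": 0,"hand": 1},
  {"x": 0.002,"y": -0.0015,"z": 0.09,"wx": 0,"wy": 0,"wz": 0,"hand": 1},
  {"x": 0.002,"y": -0.0015,"z": 0.09,"wx": 0,"wy": 0,"wz": 0,"hand": 1},
  {"x": 0.002,"y": -0.0015,"z": 0.09,"wx": 0,"wy": 0,"wz": 0,"hand": 1},
])

```text
time: 2.95
tool_pos: [0.6089, -0.0334, 0.2529]
tool_rot: [3.141, -0.002, 0.162]
contact_force: [-0.6, -0.0, -1.0]
opening: 0.0917
```

move_arm([
  {"x": 0,"y": 0,"z": 0,"wx": 0,"wy": 0,"wz": 0,"hand": 0.4},
  {"x": 0,"y": 0,"z": 0,"wx": 0,"wy": 0,"wz": 0,"hand": 0},
  {"x": 0,"y": 0,"z": 0,"wx": 0,"wy": 0,"wz": 0,"hand": 0},
  {"x": 0,"y": 0,"z": 0,"wx": 0,"wy": 0,"wz": 0,"hand": 0},
  {"x": 0,"y": 0,"z": 0,"wx": 0,"wy": 0,"wz": 0,"hand": 0},
  {"x": 0,"y": 0,"z": 0,"wx": 0,"wy": 0,"wz": 0,"hand": 0},
  {"x": 0,"y": 0,"z": 0,"wx": 0,"wy": 0,"wz": 0,"hand": 0},
  {"x": 0,"y": 0,"z": 0,"wx": 0,"wy": 0,"wz": 0,"hand": 0},
])

```text
time: 3.95
tool_pos: [0.6086, -0.0325, 0.2516]
tool_rot: [-3.141, 0.0, 0.163]
contact_force: [-0.7, 0.4, 0.9]
opening: 0.023
```

```bash
cat >>h.py <<'E'
def rows(p0,step,n,r=.065):
    p=np.radians(p0+step*np.arange(1,n+1)); q=np.radians(p0)
    for a,b,c in zip(r*(np.cos(p)-np.cos(q)),-r*(np.sin(p)-np.sin(q)),np.degrees(p)): print(f"{a:.4f} {b:.4f} {c:.1f}")
E
python3 -c "
from h import *
rows(-53.5,-12,8)"
```

```text
-0.0117 0.0069 -65.5
-0.0246 0.0112 -77.5
-0.0381 0.0127 -89.5
-0.0516 0.0114 -101.5
-0.0646 0.0074 -113.5
-0.0764 0.0007 -125.5
-0.0866 -0.0083 -137.5
-0.0947 -0.0193 -149.5
```

move_arm([
  {"x": -0.0117,"y": 0.0069,"z": 0,"wx": 0,"wy": 0,"wz": 0,"hand": 0},
  {"x": -0.0246,"y": 0.0112,"z": 0,"wx": 0,"wy": 0,"wz": 0,"hand": 0},
  {"x": -0.0381,"y": 0.0127,"z": 0,"wx": 0,"wy": 0,"wz": 0,"hand": 0},
  {"x": -0.0516,"y": 0.0114,"z": 0,"wx": 0,"wy": 0,"wz": 0,"hand": 0},
  {"x": -0.0646,"y": 0.0074,"z": 0,"wx": 0,"wy": 0,"wz": 0,"hand": 0},
  {"x": -0.0764,"y": 0.0007,"z": 0,"wx": 0,"wy": 0,"wz": 0,"hand": 0},
  {"x": -0.0866,"y": -0.0083,"z": 0,"wx": 0,"wy": 0,"wz": 0,"hand": 0},
  {"x": -0.0947,"y": -0.0193,"z": 0,"wx": 0,"wy": 0,"wz": 0,"hand": 0},
], grip_force=40)

```text
time: 4.95
tool_pos: [0.5125, -0.0301, 0.2516]
tool_rot: [3.139, -0.002, 0.162]
contact_force: [4.5, -3.3, -3.5]
opening: 0.0227
```

```bash
python3 -c "
from h import *
rows(-149.5,-6,8)"
```

```text
-0.0031 -0.0060 -155.5
-0.0056 -0.0124 -161.5
-0.0075 -0.0189 -167.5
-0.0086 -0.0256 -173.5
-0.0090 -0.0324 -179.5
-0.0087 -0.0392 -185.5
-0.0077 -0.0459 -191.5
-0.0060 -0.0525 -197.5
```

move_arm([
  {"x": -0.0031,"y": -0.006,"z": 0,"wx": 0,"wy": 0,"wz": 0,"hand": 0},
  {"x": -0.0056,"y": -0.0124,"z": 0,"wx": 0,"wy": 0,"wz": 0,"hand": 0},
  {"x": -0.0075,"y": -0.0189,"z": 0,"wx": 0,"wy": 0,"wz": 0,"hand": 0},
  {"x": -0.0086,"y": -0.0256,"z": 0,"wx": 0,"wy": 0,"wz": 0,"hand": 0},
  {"x": -0.0086,"y": -0.0256,"z": 0,"wx": 0,"wy": 0,"wz": 0,"hand": 0},
])

```text
time: 5.58
tool_pos: [0.4991, -0.0048, 0.2516]
tool_rot: [-3.141, 0.001, 0.163]
contact_force: [-0.8, -1.9, -0.7]
opening: 0.023
```

move_arm([
  {"x": -0.0003,"y": -0.0034,"z": 0,"wx": 0,"wy": 0,"wz": 0,"hand": 0},
  {"x": -0.0004,"y": -0.0068,"z": 0,"wx": 0,"wy": 0,"wz": 0,"hand": 0},
  {"x": -0.0003,"y": -0.0102,"z": 0,"wx": 0,"wy": 0,"wz": 0,"hand": 0},
  {"x": -0.0003,"y": -0.0102,"z": 0,"wx": 0,"wy": 0,"wz": 0,"hand": 0},
])

```text
time: 6.08
tool_pos: [0.4972, 0.0051, 0.2516]
tool_rot: [-3.141, 0.0, 0.163]
contact_force: [-1.5, -3.9, -0.6]
opening: 0.0227
```

move_arm([
  {"x": 0.0003,"y": -0.0034,"z": 0,"wx": 0,"wy": 0,"wz": 0,"hand": 0},
  {"x": 0.0007,"y": -0.0068,"z": 0,"wx": 0,"wy": 0,"wz": 0,"hand": 0},
  {"x": 0.0013,"y": -0.0101,"z": 0,"wx": 0,"wy": 0,"wz": 0,"hand": 0},
  {"x": 0.0013,"y": -0.0101,"z": 0,"wx": 0,"wy": 0,"wz": 0,"hand": 0},
])

```text
time: 6.58
tool_pos: [0.4968, 0.0153, 0.2516]
tool_rot: [-3.141, 0.001, 0.163]
contact_force: [-1.7, -2.5, -0.4]
opening: 0.0226
```

```bash
python3 -c "
from h import *
for p in(-191.5,-303.5): rows(p,-14,8)
rows(-415.5,-12,8)"
```

```text
0.0050 -0.0150 -205.5
0.0135 -0.0284 -219.5
0.0250 -0.0393 -233.5
0.0388 -0.0471 -247.5
0.0541 -0.0513 -261.5
0.0699 -0.0517 -275.5
0.0854 -0.0483 -289.5
0.0996 -0.0412 -303.5
0.0120 0.0103 -317.5
0.0212 0.0232 -331.5
0.0271 0.0379 -345.5
0.0291 0.0536 -359.5
0.0273 0.0694 -373.5
0.0218 0.0842 -387.5
0.0128 0.0973 -401.5
0.0009 0.1078 -415.5
-0.0119 0.0065 -427.5
-0.0250 0.0103 -439.5
-0.0385 0.0114 -451.5
-0.0520 0.0096 -463.5
-0.0648 0.0051 -475.5
-0.0764 -0.0020 -487.5
-0.0862 -0.0114 -499.5
-0.0939 -0.0226 -511.5
```

move_arm([
  {"x": 0.005,"y": -0.015,"z": 0,"wx": 0,"wy": 0,"wz": 0,"hand": 0},
  {"x": 0.0135,"y": -0.0284,"z": 0,"wx": 0,"wy": 0,"wz": 0,"hand": 0},
  {"x": 0.025,"y": -0.0393,"z": 0,"wx": 0,"wy": 0,"wz": 0,"hand": 0},
  {"x": 0.0388,"y": -0.0471,"z": 0,"wx": 0,"wy": 0,"wz": 0,"hand": 0},
  {"x": 0.0541,"y": -0.0513,"z": 0,"wx": 0,"wy": 0,"wz": 0,"hand": 0},
  {"x": 0.0699,"y": -0.0517,"z": 0,"wx": 0,"wy": 0,"wz": 0,"hand": 0},
  {"x": 0.0854,"y": -0.0483,"z": 0,"wx": 0,"wy": 0,"wz": 0,"hand": 0},
  {"x": 0.0996,"y": -0.0412,"z": 0,"wx": 0,"wy": 0,"wz": 0,"hand": 0},
])

```text
time: 7.58
tool_pos: [0.5877, 0.0723, 0.2516]
tool_rot: [-3.14, 0.003, 0.163]
contact_force: [-7.2, -3.1, 3.4]
opening: 0.0224
```

```bash
python3 - <<'E'
import cv2
from h import *
im=viewer.read_camera("scene")[:,:,::-1]
cv2.imwrite("pics/mid.png",cv2.resize(im[90:310,190:490],None,fx=2.4,fy=2.4,interpolation=cv2.INTER_CUBIC))
E
```

```text
(no output)
```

View pics/mid.png

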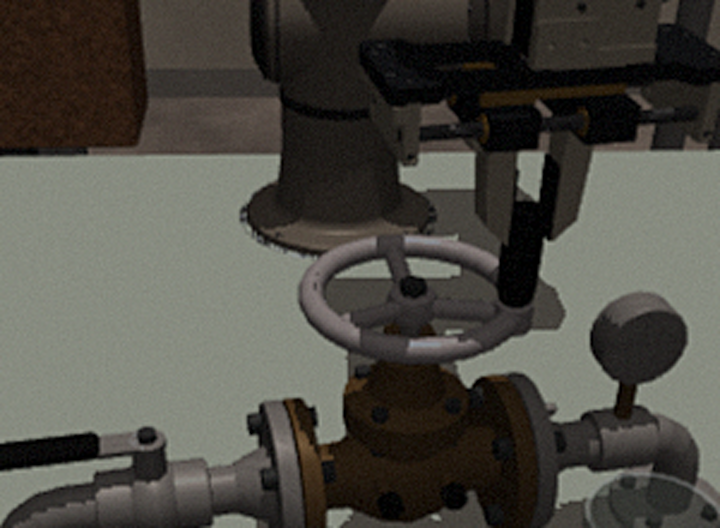

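```bash
python3 - <<'E'
import cv2
from h import *
from cell import monitor
o=monitor.observe(); p=o["tool_pos"]; print(p,o["contact_force"],o["opening"])
f=lambda q:(np.array(q)-[190,90])*2.4
print("hub",f(proj("scene",[.5625,.012,.231])))
for dx in(-.012,0,.012):
  print(dx,[f(proj("scene",[p[0]+dx*.987,p[1]+dx*.161,z])) for z in(.232,.297)])
E
```

```text
[0.58964815 0.07135548 0.25153212] [-2.29429268 -3.07131773  3.4298293 ] 0.02283485599033872
hub [411.48520637 279.23156157]
-0.012 [array([506.20675844, 288.7157219 ]), array([517.76651767, 192.8588422 ])]
0 [array([512.88247576, 298.47791568]), array([525.02241041, 201.73162171])]
0.012 [array([519.75513505, 308.52810632]), array([532.50545366, 210.88216942])]
```

move_arm([
  {"x": 0.012,"y": 0.0103,"z": 0,"wx": 0,"wy": 0,"wz": 0,"hand": 0},
  {"x": 0.0212,"y": 0.0232,"z": 0,"wx": 0,"wy": 0,"wz": 0,"hand": 0},
  {"x": 0.0271,"y": 0.0379,"z": 0,"wx": 0,"wy": 0,"wz": 0,"hand": 0},
  {"x": 0.0291,"y": 0.0536,"z": 0,"wx": 0,"wy": 0,"wz": 0,"hand": 0},
  {"x": 0.0273,"y": 0.0694,"z": 0,"wx": 0,"wy": 0,"wz": 0,"hand": 0},
  {"x": 0.0218,"y": 0.0842,"z": 0,"wx": 0,"wy": 0,"wz": 0,"hand": 0},
  {"x": 0.0128,"y": 0.0973,"z": 0,"wx": 0,"wy": 0,"wz": 0,"hand": 0},
  {"x": 0.0009,"y": 0.1078,"z": 0,"wx": 0,"wy": 0,"wz": 0,"hand": 0},
])

```text
time: 8.62
tool_pos: [0.6083, -0.0329, 0.2516]
tool_rot: [-3.139, -0.004, 0.164]
contact_force: [4.4, 4.0, -0.7]
opening: 0.0226
```

move_arm([
  {"x": -0.0119,"y": 0.0065,"z": 0,"wx": 0,"wy": 0,"wz": 0,"hand": 0},
  {"x": -0.025,"y": 0.0103,"z": 0,"wx": 0,"wy": 0,"wz": 0,"hand": 0},
  {"x": -0.0385,"y": 0.0114,"z": 0,"wx": 0,"wy": 0,"wz": 0,"hand": 0},
  {"x": -0.052,"y": 0.0096,"z": 0,"wx": 0,"wy": 0,"wz": 0,"hand": 0},
  {"x": -0.0648,"y": 0.0051,"z": 0,"wx": 0,"wy": 0,"wz": 0,"hand": 0},
  {"x": -0.0764,"y": -0.002,"z": 0,"wx": 0,"wy": 0,"wz": 0,"hand": 0},
  {"x": -0.0862,"y": -0.0114,"z": 0,"wx": 0,"wy": 0,"wz": 0,"hand": 0},
  {"x": -0.0939,"y": -0.0226,"z": 0,"wx": 0,"wy": 0,"wz": 0,"hand": 0},
])

```text
time: 9.62
tool_pos: [0.5109, -0.028, 0.2516]
tool_rot: [3.14, -0.001, 0.162]
contact_force: [2.9, -3.6, -2.6]
opening: 0.0227
```

```bash
python3 -c "
from h import *
rows(-511.5,-4,8)
rows(-527.5,-3,8)"
```

```text
-0.0020 -0.0041 -515.5
-0.0038 -0.0083 -519.5
-0.0052 -0.0126 -523.5
-0.0063 -0.0169 -527.5
-0.0072 -0.0214 -531.5
-0.0077 -0.0259 -535.5
-0.0079 -0.0304 -539.5
-0.0078 -0.0350 -543.5
-0.0006 -0.0033 -530.5
-0.0011 -0.0067 -533.5
-0.0014 -0.0101 -536.5
-0.0015 -0.0135 -539.5
-0.0015 -0.0169 -542.5
-0.0012 -0.0203 -545.5
-0.0008 -0.0237 -548.5
-0.0002 -0.0270 -551.5
```

move_arm([
  {"x": -0.002,"y": -0.0041,"z": 0,"wx": 0,"wy": 0,"wz": 0,"hand": 0},
  {"x": -0.0038,"y": -0.0083,"z": 0,"wx": 0,"wy": 0,"wz": 0,"hand": 0},
  {"x": -0.0052,"y": -0.0126,"z": 0,"wx": 0,"wy": 0,"wz": 0,"hand": 0},
  {"x": -0.0063,"y": -0.0169,"z": 0,"wx": 0,"wy": 0,"wz": 0,"hand": 0},
  {"x": -0.0063,"y": -0.0169,"z": 0,"wx": 0,"wy": 0,"wz": 0,"hand": 0},
])

```text
time: 10.25
tool_pos: [0.5015, -0.0118, 0.2516]
tool_rot: [3.141, 0.001, 0.163]
contact_force: [-1.5, -3.8, 0.3]
opening: 0.0229
```

move_arm([
  {"x": -0.0006,"y": -0.0033,"z": 0,"wx": 0,"wy": 0,"wz": 0,"hand": 0},
  {"x": -0.0011,"y": -0.0067,"z": 0,"wx": 0,"wy": 0,"wz": 0,"hand": 0},
  {"x": -0.0014,"y": -0.0101,"z": 0,"wx": 0,"wy": 0,"wz": 0,"hand": 0},
  {"x": -0.0014,"y": -0.0101,"z": 0,"wx": 0,"wy": 0,"wz": 0,"hand": 0},
])

```text
time: 10.75
tool_pos: [0.4984, -0.0021, 0.2516]
tool_rot: [3.142, 0.001, 0.163]
contact_force: [-2.1, -3.8, 0.7]
opening: 0.0227
```

move_arm([
  {"x": -0.0001,"y": -0.0034,"z": 0,"wx": 0,"wy": 0,"wz": 0,"hand": 0},
  {"x": -0.0001,"y": -0.0034,"z": 0,"wx": 0,"wy": 0,"wz": 0,"hand": 0},
])

```text
time: 11.0
tool_pos: [0.4978, 0.0013, 0.2516]
tool_rot: [-3.142, 0.001, 0.163]
contact_force: [-2.9, -4.2, 1.2]
opening: 0.0226
```

Now at -539.5; small steps onward.

move_arm([
  {"x": 0,"y": -0.0017,"z": 0,"wx": 0,"wy": 0,"wz": 0,"hand": 0},
  {"x": 0,"y": -0.0017,"z": 0,"wx": 0,"wy": 0,"wz": 0,"hand": 0},
])

```text
time: 11.25
tool_pos: [0.4976, 0.0023, 0.2516]
tool_rot: [3.14, 0.001, 0.162]
contact_force: [-3.3, -6.8, 0.6]
opening: 0.0223
```

move_arm([
  {"x": 0,"y": -0.0017,"z": 0,"wx": 0,"wy": 0,"wz": 0,"hand": 0},
  {"x": 0,"y": -0.0017,"z": 0,"wx": 0,"wy": 0,"wz": 0,"hand": 0},
])

```text
time: 11.5
tool_pos: [0.4976, 0.0025, 0.2516]
tool_rot: [3.138, 0.001, 0.162]
contact_force: [-2.0, -12.5, -0.7]
opening: 0.0226
```

move_arm([
  {"x": 0,"y": -0.0017,"z": 0,"wx": 0,"wy": 0,"wz": 0,"hand": 0},
  {"x": 0,"y": -0.0017,"z": 0,"wx": 0,"wy": 0,"wz": 0,"hand": 0},
])

```text
time: 11.75
tool_pos: [0.4976, 0.0026, 0.2516]
tool_rot: [3.135, 0.001, 0.161]
contact_force: [-0.2, -17.8, -2.9]
opening: 0.0227
```

```bash
python3 -c "
from h import *
for p in(-179.5,-59.5,60.5): rows(p,15,8);print()
rows(60.5,14,8)"
```

```text
0.0024 0.0168 -164.5
0.0090 0.0324 -149.5
0.0194 0.0458 -134.5
0.0330 0.0560 -119.5
0.0487 0.0624 -104.5
0.0656 0.0644 -89.5
0.0824 0.0621 -74.5
0.0980 0.0554 -59.5

0.0134 -0.0104 -44.5
0.0236 -0.0240 -29.5
0.0299 -0.0397 -14.5
0.0320 -0.0566 0.5
0.0296 -0.0734 15.5
0.0230 -0.0890 30.5
0.0126 -0.1024 45.5
-0.0010 -0.1126 60.5

-0.0157 -0.0064 75.5
-0.0326 -0.0084 90.5
-0.0494 -0.0061 105.5
-0.0650 0.0006 120.5
-0.0784 0.0110 135.5
-0.0886 0.0246 150.5
-0.0949 0.0403 165.5
-0.0970 0.0571 180.5

-0.0146 -0.0061 74.5
-0.0303 -0.0084 88.5
-0.0461 -0.0069 102.5
-0.0610 -0.0016 116.5
-0.0742 0.0071 130.5
-0.0849 0.0188 144.5
-0.0925 0.0328 158.5
-0.0965 0.0481 172.5
```

move_arm([
  {"x": 0.0024,"y": 0.0219,"z": 0,"wx": 0,"wy": 0,"wz": 0,"hand": 0},
  {"x": 0.009,"y": 0.0375,"z": 0,"wx": 0,"wy": 0,"wz": 0,"hand": 0},
  {"x": 0.0194,"y": 0.0509,"z": 0,"wx": 0,"wy": 0,"wz": 0,"hand": 0},
  {"x": 0.033,"y": 0.0611,"z": 0,"wx": 0,"wy": 0,"wz": 0,"hand": 0},
  {"x": 0.0487,"y": 0.0675,"z": 0,"wx": 0,"wy": 0,"wz": 0,"hand": 0},
  {"x": 0.0656,"y": 0.0695,"z": 0,"wx": 0,"wy": 0,"wz": 0,"hand": 0},
  {"x": 0.0824,"y": 0.0672,"z": 0,"wx": 0,"wy": 0,"wz": 0,"hand": 0},
  {"x": 0.098,"y": 0.0605,"z": 0,"wx": 0,"wy": 0,"wz": 0,"hand": 0},
])

```text
time: 12.75
tool_pos: [0.6036, -0.0373, 0.2515]
tool_rot: [-3.141, 0.002, 0.162]
contact_force: [-6.8, -1.2, 2.8]
opening: 0.0226
```

move_arm([
  {"x": 0.0134,"y": -0.0104,"z": 0,"wx": 0,"wy": 0,"wz": 0,"hand": 0},
  {"x": 0.0236,"y": -0.024,"z": 0,"wx": 0,"wy": 0,"wz": 0,"hand": 0},
  {"x": 0.0299,"y": -0.0397,"z": 0,"wx": 0,"wy": 0,"wz": 0,"hand": 0},
  {"x": 0.032,"y": -0.0566,"z": 0,"wx": 0,"wy": 0,"wz": 0,"hand": 0},
  {"x": 0.0296,"y": -0.0734,"z": 0,"wx": 0,"wy": 0,"wz": 0,"hand": 0},
  {"x": 0.023,"y": -0.089,"z": 0,"wx": 0,"wy": 0,"wz": 0,"hand": 0},
  {"x": 0.0126,"y": -0.1024,"z": 0,"wx": 0,"wy": 0,"wz": 0,"hand": 0},
  {"x": -0.001,"y": -0.1126,"z": 0,"wx": 0,"wy": 0,"wz": 0,"hand": 0},
])

```text
time: 13.75
tool_pos: [0.5856, 0.0732, 0.2516]
tool_rot: [3.14, -0.002, 0.162]
contact_force: [2.5, -7.5, -1.7]
opening: 0.0225
```

move_arm([
  {"x": -0.0157,"y": -0.0064,"z": 0,"wx": 0,"wy": 0,"wz": 0,"hand": 0},
  {"x": -0.0326,"y": -0.0084,"z": 0,"wx": 0,"wy": 0,"wz": 0,"hand": 0},
  {"x": -0.0494,"y": -0.0061,"z": 0,"wx": 0,"wy": 0,"wz": 0,"hand": 0},
  {"x": -0.065,"y": 0.0006,"z": 0,"wx": 0,"wy": 0,"wz": 0,"hand": 0},
  {"x": -0.0784,"y": 0.011,"z": 0,"wx": 0,"wy": 0,"wz": 0,"hand": 0},
  {"x": -0.0886,"y": 0.0246,"z": 0,"wx": 0,"wy": 0,"wz": 0,"hand": 0},
  {"x": -0.0949,"y": 0.0403,"z": 0,"wx": 0,"wy": 0,"wz": 0,"hand": 0},
  {"x": -0.097,"y": 0.0571,"z": 0,"wx": 0,"wy": 0,"wz": 0,"hand": 0},
])

```text
time: 14.75
tool_pos: [0.4973, 0.0034, 0.2516]
tool_rot: [-3.137, 0.001, 0.164]
contact_force: [-0.7, 4.4, -1.4]
opening: 0.0226
```

```bash
python3 - <<'E'
import cv2
from h import *
from cell import monitor
im=viewer.read_camera("scene")[:,:,::-1]; o=monitor.observe(); p=o["tool_pos"]; print(p,o["contact_force"],o["opening"],o["qpos"])
print([(proj("scene",[p[0],p[1],z])-[190,90])*2.4 for z in(.232,.297)])
cv2.imwrite("pics/turn1.png",cv2.resize(im[90:310,190:490],None,fx=2.4,fy=2.4,interpolation=cv2.INTER_CUBIC))
E
```

```text
[0.4978455  0.00118771 0.25155813] [-4.25007683  1.43085789  1.76510952] 0.022621329033994053 [-0.15313176  0.25630973  1.50578152  0.00211339  1.38044593  1.2547066 ]
[array([385.07072094, 230.54231206]), array([389.05688015, 140.07179934])]
```

View pics/turn1.png

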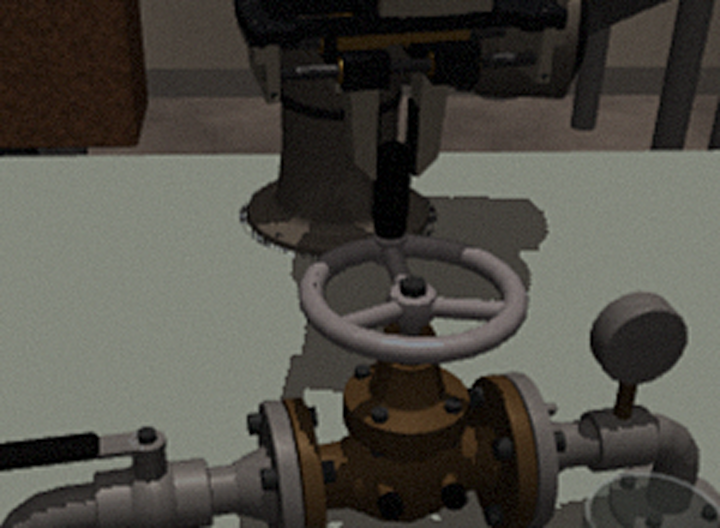

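move_arm([
  {"x": 0.0024,"y": 0.0168,"z": 0,"wx": 0,"wy": 0,"wz": 0,"hand": 0},
  {"x": 0.009,"y": 0.0324,"z": 0,"wx": 0,"wy": 0,"wz": 0,"hand": 0},
  {"x": 0.0194,"y": 0.0458,"z": 0,"wx": 0,"wy": 0,"wz": 0,"hand": 0},
  {"x": 0.033,"y": 0.056,"z": 0,"wx": 0,"wy": 0,"wz": 0,"hand": 0},
  {"x": 0.0487,"y": 0.0624,"z": 0,"wx": 0,"wy": 0,"wz": 0,"hand": 0},
  {"x": 0.0656,"y": 0.0644,"z": 0,"wx": 0,"wy": 0,"wz": 0,"hand": 0},
  {"x": 0.0824,"y": 0.0621,"z": 0,"wx": 0,"wy": 0,"wz": 0,"hand": 0},
  {"x": 0.098,"y": 0.0554,"z": 0,"wx": 0,"wy": 0,"wz": 0,"hand": 0},
])

```text
time: 15.8
tool_pos: [0.6037, -0.0372, 0.2515]
tool_rot: [-3.141, 0.002, 0.162]
contact_force: [-6.7, -1.0, 3.0]
opening: 0.0225
```

move_arm([
  {"x": 0.0134,"y": -0.0104,"z": 0,"wx": 0,"wy": 0,"wz": 0,"hand": 0},
  {"x": 0.0236,"y": -0.024,"z": 0,"wx": 0,"wy": 0,"wz": 0,"hand": 0},
  {"x": 0.0299,"y": -0.0397,"z": 0,"wx": 0,"wy": 0,"wz": 0,"hand": 0},
  {"x": 0.032,"y": -0.0566,"z": 0,"wx": 0,"wy": 0,"wz": 0,"hand": 0},
  {"x": 0.0296,"y": -0.0734,"z": 0,"wx": 0,"wy": 0,"wz": 0,"hand": 0},
  {"x": 0.023,"y": -0.089,"z": 0,"wx": 0,"wy": 0,"wz": 0,"hand": 0},
  {"x": 0.0126,"y": -0.1024,"z": 0,"wx": 0,"wy": 0,"wz": 0,"hand": 0},
  {"x": -0.001,"y": -0.1126,"z": 0,"wx": 0,"wy": 0,"wz": 0,"hand": 0},
])

```text
time: 16.8
tool_pos: [0.5856, 0.0732, 0.2516]
tool_rot: [3.14, -0.003, 0.162]
contact_force: [2.5, -7.4, -1.0]
opening: 0.0227
```

move_arm([
  {"x": -0.0146,"y": -0.0061,"z": 0,"wx": 0,"wy": 0,"wz": 0,"hand": 0},
  {"x": -0.0303,"y": -0.0084,"z": 0,"wx": 0,"wy": 0,"wz": 0,"hand": 0},
  {"x": -0.0461,"y": -0.0069,"z": 0,"wx": 0,"wy": 0,"wz": 0,"hand": 0},
  {"x": -0.061,"y": -0.0016,"z": 0,"wx": 0,"wy": 0,"wz": 0,"hand": 0},
  {"x": -0.0742,"y": 0.0071,"z": 0,"wx": 0,"wy": 0,"wz": 0,"hand": 0},
  {"x": -0.0849,"y": 0.0188,"z": 0,"wx": 0,"wy": 0,"wz": 0,"hand": 0},
  {"x": -0.0925,"y": 0.0328,"z": 0,"wx": 0,"wy": 0,"wz": 0,"hand": 0},
  {"x": -0.0965,"y": 0.0481,"z": 0,"wx": 0,"wy": 0,"wz": 0,"hand": 0},
])

```text
time: 17.8
tool_pos: [0.4967, 0.0125, 0.2516]
tool_rot: [-3.138, -0.0, 0.164]
contact_force: [-0.2, 6.3, -0.9]
opening: 0.0227
```

move_arm([
  {"x": -0.0003,"y": 0.0034,"z": 0,"wx": 0,"wy": 0,"wz": 0,"hand": 0},
  {"x": -0.0005,"y": 0.006,"z": 0,"wx": 0,"wy": 0,"wz": 0,"hand": 0},
  {"x": -0.0005,"y": 0.006,"z": 0,"wx": 0,"wy": 0,"wz": 0,"hand": 0},
  {"x": -0.0005,"y": 0.006,"z": 0,"wx": 0,"wy": 0,"wz": 0,"hand": 0},
  {"x": -0.0005,"y": 0.006,"z": 0,"wx": 0,"wy": 0,"wz": 0,"hand": 0},
])

```text
time: 18.42
tool_pos: [0.4972, 0.0057, 0.2516]
tool_rot: [-3.14, 0.001, 0.163]
contact_force: [-4.1, 2.5, 2.5]
opening: 0.0225
```

move_arm([
  {"x": 0,"y": 0.0015,"z": 0,"wx": 0,"wy": 0,"wz": 0,"hand": 0},
  {"x": 0,"y": 0.003,"z": 0,"wx": 0,"wy": 0,"wz": 0,"hand": 0},
  {"x": 0,"y": 0.003,"z": 0,"wx": 0,"wy": 0,"wz": 0,"hand": 0},
  {"x": 0,"y": 0.003,"z": 0,"wx": 0,"wy": 0,"wz": 0,"hand": 0},
])

```text
time: 18.92
tool_pos: [0.4975, 0.0029, 0.2515]
tool_rot: [-3.14, 0.001, 0.163]
contact_force: [-4.2, 3.2, 1.5]
opening: 0.0226
```

move_arm([
  {"x": 0,"y": 0.001,"z": 0,"wx": 0,"wy": 0,"wz": 0,"hand": 0},
  {"x": 0,"y": 0.001,"z": 0,"wx": 0,"wy": 0,"wz": 0,"hand": 0},
  {"x": 0,"y": 0.001,"z": 0,"wx": 0,"wy": 0,"wz": 0,"hand": 0},
  {"x": 0,"y": 0.001,"z": 0,"wx": 0,"wy": 0,"wz": 0,"hand": 0},
])

```text
time: 19.42
tool_pos: [0.4977, 0.002, 0.2515]
tool_rot: [-3.14, 0.001, 0.163]
contact_force: [-4.9, 4.0, 2.4]
opening: 0.0225
```

move_arm([
  {"x": 0,"y": -0.0008,"z": 0,"wx": 0,"wy": 0,"wz": 0,"hand": 0},
  {"x": 0,"y": -0.0008,"z": 0,"wx": 0,"wy": 0,"wz": 0,"hand": 0},
  {"x": 0,"y": -0.0008,"z": 0,"wx": 0,"wy": 0,"wz": 0,"hand": 0},
  {"x": 0,"y": -0.0008,"z": 0,"wx": 0,"wy": 0,"wz": 0,"hand": 0},
])

```text
time: 19.92
tool_pos: [0.4977, 0.002, 0.2516]
tool_rot: [-3.141, 0.001, 0.163]
contact_force: [-5.1, 1.7, 1.7]
opening: 0.0224
```

```bash
python3 - <<'E'
import cv2
from h import *
from cell import monitor
a=viewer.read_camera("top")[:,:,::-1]; im=viewer.read_camera("scene")[:,:,::-1]; o=monitor.observe(); print(o["time"],o["tool_pos"],o["contact_force"],o["opening"],abs(o["qvel"]).max())
cv2.imwrite("pics/end.png",im)
print((abs(im.astype(int)-cv2.imread("pics/scene0.png")).max(2)[260:]>40).sum())
d=abs(a.astype(int)-cv2.imread("pics/top0.png")).max(2)>40
print("top diff glass/jar",d[155:215,195:235].sum(),d[150:200,295:340].sum(),"lever",d[215:245,400:460].sum(),"spanner",d[310:340,215:312].sum())
E
```

```text
20.025 [0.49771233 0.00197232 0.25156417] [-4.49477917  2.21280573  2.05196421] 0.02231230515365957 0.001453377246504738
155
top diff glass/jar 0 0 lever 0 spanner 1072
```

View pics/end.png

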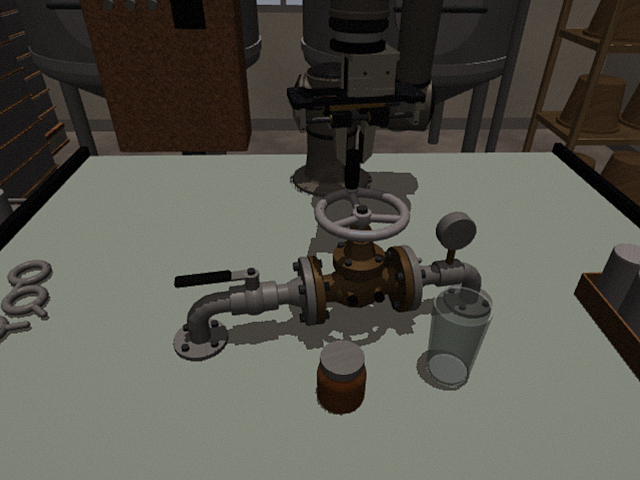

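```bash
python3 -c "
from cell import robot; print(robot.hand_in())"
```

```text
the job is handed in; nothing more can be done
None
```

I shut the balancing valve fully against its stop, then opened it two full turns. The job is handed in with the gripper still holding the handle.

- **Closing:** The handle first passed the shut position with no stop, so the valve had started about 8.5 rad open. One more clockwise turn reached the stop, where the push rose to about 18 N while the handle stayed put. With the tool at (0.4976, 0.0022–0.0026), that fixed the shut position.
- **Opening:** After two turns anticlockwise the tool read (0.4977, 0.0020). That is within about 0.5 mm of the shut position, or under 0.5° of wheel angle. I then eased the sideways push to about 2 N. The arm was still, gripping at 40 N with a 22 mm opening, 20 s in.
- **Other items:** The pictures before and after show no change to the lever, glass or jar. The arm covers the spanner from above at the end, so I could not check it by picture. The gripper never came below about 0.2 m, far above where it lies.

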